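# Roll the bar into the V-block, up to the stop

### The job

Without picking anything up, push the thicker of the two round aluminium bars with the fingers so that it rolls along the bench, up the V-block's ramp and into its groove, then push it endways along the groove until it is right up against the end stop. Leave the bar lying there, and leave the thinner bar and everything else on the bench where it is.

Things in the scene. Friction and masses are not known exactly. Their poses are not given: they have to be found in the camera images.
- vblock: Steel V-block fixed to the bench, 180 mm long (x, along the groove, away from the robot), 150 mm wide, z up. Origin on the bench below the groove's middle. Groove bottom at y = 0, 2 mm up; its faces rise at 35 degrees to crests at y = +-15 mm, 12.5 mm high; from each crest a ramp slopes down to the bench at y = +-75 mm, so bars roll in from either side. The -x end is open; stop plate at +x end.
- stop_face (a point): Point on the inner face of the stop plate (10 mm thick, 60 mm wide, 40 mm high, across the groove's far end), 26 mm above the bench, at x = +80 mm of the V-block. The seated thick bar has its axis at this height; against the stop its centre is at x = +20 mm of the V-block.
- thick_bar: The bar to move: plain solid aluminium round bar, 40 mm diameter, 120 mm long, about 0.4 kg, rolls freely. Origin at its centre, x along its axis (y, z turn as it rolls). Starts on the bench on either side of the V-block, 115 to 165 mm from the groove, within 9 degrees of parallel to it, its far end 25 to 50 mm short of the stop's face along the groove.
- thin_bar: Another aluminium round bar, 24 mm diameter, 120 mm long, 0.15 kg, on the other side of the V-block; leave it. Origin at its centre, x along its axis.
- wax_block: Loose blue wax ring blank with a hole, 40 x 34 x 30 mm high, beyond the V-block's far end; leave it.
- wax_slice: Loose flat blue wax ring blank, 36 x 30 x 10 mm high, on the robot's side of the V-block, about 150 mm from its middle and some 95 mm to the left (+y) of the groove; leave it.
- needle_file: Loose needle file, 150 mm long, 6 mm thick, beyond the V-block's far end; leave it.
- flat_file: Loose flat file, 170 mm long, 18 mm wide, 8 mm thick, left of the work; leave it.
- round_file: Loose round file, 150 mm long, 6 mm thick, left of the work; leave it.
- bench_block: Loose square steel block, 65 x 65 x 22 mm high, beyond the V-block's far end; leave it.
- mallet: Loose wooden mallet, 240 mm long, right of the work; leave it.
Not all that is in view belongs to the job. Leave any green or yellow look-alike of the thick_bar alone.

How it is judged:
By the outcome, as a careful person would: the job done as asked, in the order asked, and still so for the second after the job is handed in, with the robot touching nothing.
It also fails if it takes over 45 s, if anything falls off the work surface, if the arm or the gripper's body presses on something with over 40 N, if the wrist force passes 120 N, or if a joint passes its speed limit or range.

### The arm

A 6-joint arm with a two-finger parallel gripper is mounted at the origin on the work surface. World frame = base frame: x ahead of the robot, y to its left, z up, the work surface at z = 0. Lengths are in m, angles in degrees, forces in N, time in s.
With the tool pointing down it reaches from about 0.35 to 0.875 m from the base axis. Payload 4.2 kg.
Tool frame: the origin (TCP) lies on the centre line of the jaws, within the pads' length; the fingertips stand 19 mm ahead of it and the grasp point (between the pads) is the TCP; x points along the fingers, y is the direction in which the jaws open and shut, and the axes are right-handed (so a half turn about x gives the same grasp; the last joint's range is limited). The gripper opens to 87 mm and grips with 3 to 60 N. Pads are 19 mm wide; open, the fingers measure 117 mm over their backs; the gripper's body (75 mm by 190 mm) begins 51 mm behind the grasp point.
Start: joints at [-53.022, 22.042, 0.453, 0, -68.411, -14.817], TCP at [0.236, -0.579, 0.242] pointing down, gripper open.
Joint ranges: [-179.83, 179.83], [-69.29, 118.12], [-61.27, 80.66], [-181.25, 117.63], [-171.15, -9.14], [-177.46, 177.46]. Speed limits (degrees/s): [159.86, 159.86, 180, 180, 180, 180].

### API

Orientations are given as a 3x3 rotation matrix whose columns are the frame's x, y, z axes.
In Python, from station import r, viewer, job, spotter gives the robot as it stands.
- The arm moves only by the tool play_rows, never from a script. Its argument "commands" is a list of rows, each an object of numbers: "fingers": the gripper command: -1 is fully open, 1 is shut, values between are in proportion; "tx", "ty", "tz": the shift along the tool's x, y, z normalised to -1 to 1, where 1 is 750 mm; "ax", "ay", "az": the turn, a rotation vector about the tool's x, y, z normalised to -1 to 1, where 1 is pi rad. In form: [{"fingers": .., "tx": .., "ty": .., "tz": .., "ax": .., "ay": .., "az": ..}, ...]. A call has 1 to 5 rows; each row is the pose to reach, as a shift and turn from the pose commanded when the call began, along the tool's axes at that moment, turning the shorter way round; what a row does not reach only later rows make up. A row lasts 1/12 s, in which the tool goes at most 41.7 mm and 7.16 degrees, less where a joint would pass 70% of its speed; a pose out of reach is approached as far as the arm can. A call with a number of a shift or a turn outside -1 to 1 is refused whole. A call with a gripper value outside its range is refused whole. The fingers move at their own pace and stop on an object; the grip force is fixed at half the most. Time passes only in rows, so rows that repeat a pose let the fingers close. It gives the time, the measured TCP pose, the force and the opening at its end, in the units of the state.
- r.sense(): the state, without advancing time (a new reading comes with each control period).
- viewer.capture(name): name is "scene" or "side" or "wrist"; returns a dict with "image" (400x640x3 uint8, red, green, blue), "fx", "fy", "cx", "cy" (pixels), "R" (3x3) and "t" (3): a world point X has camera coordinates R X + t; the wrist camera has in their place "mount" (4x4, takes a point from camera to tool coordinates, whose origin is the TCP and whose axes are the tool frame's). Camera axes: x right, y down, z forward; pixel columns grow to the right and rows downward; lengths in m; the calibration is good to about 2 mm. A picture is of the moment at which its call begins: read the wrist's pose just before it. There is no depth.
- job.finish_job(): hands the job in, once; it reports no verdict.
Trained networks look in a picture, given as the dict that the camera call returned (one of the last four; its "shot" number tells which), for a name from the list of things; names that differ only in an ending like _2 or _b are one class to them, and where a whole thing is asked for, a point or a joint stands for the part that bears it (a point fixed in the world has none). Each returns a list of dicts, best first, with "score" (0 to 1); they miss things now and then, are a little off and sometimes report something else, mostly with a low value. They report only what shows in the picture. A call takes as long as a camera call. They do not tell look-alikes from the thing itself.
- spotter.find_in(name, picture): "uv" ([column, row] in pixels, amid what is visible of it).
- spotter.silhouettes(name, picture): "region" (400x640 bool, what is visible of it) and "uv" ([column, row] in pixels, amid what is visible of it).
The state is a dict: "time_s": time; "joints": joint angles; "joint_velocities": joint speeds; "effort": joint torques, N m; "tcp_pos": TCP position; "ee_rot": TCP orientation; "wrist_force": force on the tool from outside, world axes, zero at the start; "moment": the same for the moment, N m; "gripper_width": opening from 0.0 (shut) to 1.0 (fully open).
Only numpy, scipy, OpenCV 4.12 (cv2) and the standard library are available. Lean on these libraries where they do the work, as an engineer would, in place of code of your own. Each camera call takes 0.05 s, during which the arm holds its last target. There are 200 camera calls.

## Working session

There is one attempt and no reset: what is moved stays moved. The work goes in short steps, Python scripts to look and compute and a tool call to move; the robot and the scene stay as the last step left them, time stands still between calls to the robot, and variables do not carry over. Pictures are saved under pics/ and viewed, about 8 in all and at most 12, crops included, and the job is handed in when it is done.

Besides the shell and the picture viewer there is one more tool, called after ">>>" as a command line: name --argument value ..., lists and objects as JSON in quotes. play_rows: Moves the arm, as the interface text tells. Its arguments: {"type":"object","properties":{"commands":{"type":"array"}},"required":["commands"]}

```bash
mkdir -p pics; ls
python3 - <<'E'
from station import r, viewer, job, spotter
import cv2,numpy as np
s=r.sense();print(s['tcp_pos'],s['ee_rot'],s['time_s'])
for n in ("scene","side"):
    p=viewer.capture(n);cv2.imwrite(f"pics/{n}0.png",p["image"][:,:,::-1])
    print(n,p['fx'],p['fy'],p['cx'],p['cy'],np.round(p['R'],4).tolist(),np.round(p['t'],4).tolist())
    for k in ("thick_bar","thin_bar","vblock","wax_slice"):
        print(k,[(np.round(d['uv']),round(d['score'],2)) for d in spotter.find_in(k,p)])
E
```

```text
pics
[ 0.23558184 -0.57828285  0.24043331] [[-9.12245071e-04 -3.77058972e-01  9.26188804e-01]
 [ 2.03220766e-03  9.26186577e-01  3.77060067e-01]
 [-9.99997519e-01  2.22617917e-03 -7.86470116e-05]] 0.0
scene 515.4742264847273 515.4742264847273 314.624796701484 197.5252518000133 [[-0.6914, 0.7224, -0.0094], [0.6041, 0.5709, -0.5559], [-0.3963, -0.39, -0.8312]] [0.3846, -0.3159, 1.7681]
thick_bar [(array([371., 242.]), 0.87), (array([329., 208.]), 0.78), (array([387., 197.]), 0.72)]
thin_bar [(array([247., 168.]), 0.65)]
vblock [(array([288., 193.]), 0.81)]
wax_slice []
side 366.36658484458843 366.36658484458843 318.33565982552085 205.21037042462586 [[-0.932, -0.3623, -0.0127], [-0.2633, 0.7004, -0.6634], [0.2492, -0.6149, -0.7482]] [0.5346, 0.1671, 1.0253]
thick_bar [(array([323., 220.]), 0.93), (array([302., 263.]), 0.93), (array([360., 261.]), 0.8), (array([278., 216.]), 0.69), (array([292., 174.]), 0.43)]
thin_bar [(array([337., 156.]), 0.66)]
vblock [(array([324., 190.]), 0.56), (array([276., 214.]), 0.55)]
wax_slice []
```

View pics/scene0.png

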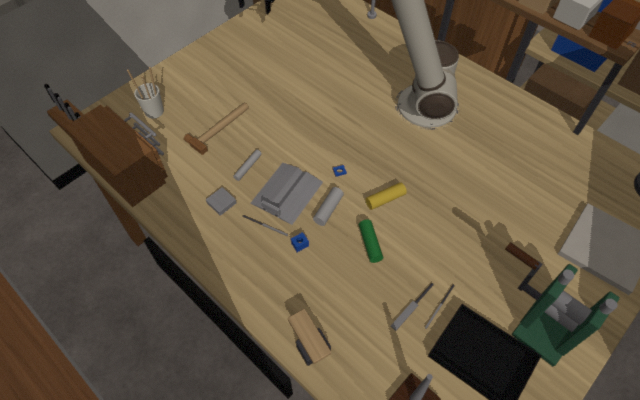

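View pics/side0.png

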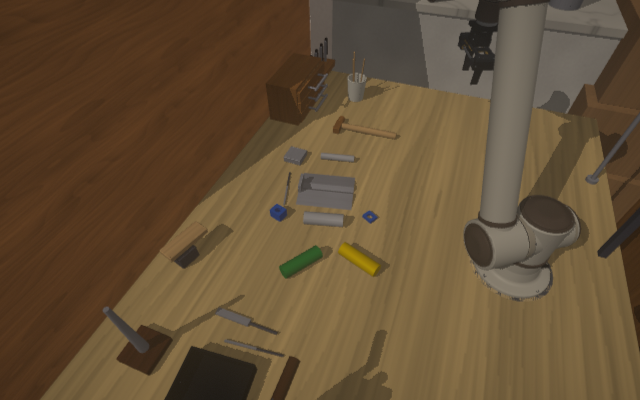

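Scene candidates for the thick bar are silver at (329,206), green at (371,242) and yellow at (387,197). The thin silver bar is at (247,163), on the other side of the V-block. I choose the silver one at (329,206), which is at (323,220) in the side view. The wax slice is at (340,170), on the robot side.

```bash
cat > h.py <<'E'
from station import r, viewer, job, spotter
import cv2,numpy as np
def cam(n):
    s=r.sense();p=viewer.capture(n)
    if 'R' not in p:
        m=np.array(p['mount']);T=np.eye(4);T[:3,:3]=s['ee_rot'];T[:3,3]=s['tcp_pos']
        M=np.linalg.inv(T@m);p['R']=M[:3,:3];p['t']=M[:3,3]
    return p
def back(p,uv,z):
    R=np.array(p['R']);t=np.array(p['t']);c=-R.T@t
    uv=np.atleast_2d(np.array(uv,float))
    d=np.c_[(uv[:,0]-p['cx'])/p['fx'],(uv[:,1]-p['cy'])/p['fy'],np.ones(len(uv))]@R
    return c+d*((z-c[2])/d[:,2])[:,None]
def proj(p,X):
    q=np.atleast_2d(X)@np.array(p['R']).T+p['t']
    return np.c_[p['fx']*q[:,0]/q[:,2]+p['cx'],p['fy']*q[:,1]/q[:,2]+p['cy']]
def cyl(x,y,a,z,r,L):
    th=np.linspace(0,2*np.pi,40);P=[]
    for e in(-1,1): P.append(np.c_[np.full(40,e*L/2),r*np.cos(th),r*np.sin(th)])
    P=np.vstack(P);c,s=np.cos(a),np.sin(a)
    return np.c_[x+c*P[:,0]-s*P[:,1],y+s*P[:,0]+c*P[:,1],z+P[:,2]]
def fitbar(views,x0,z,r,L=.12):
    # views: list of (p,region). match hull mask via support functions
    from scipy.optimize import least_squares
    dirs=np.c_[np.cos(np.linspace(0,2*np.pi,24,endpoint=False)),np.sin(np.linspace(0,2*np.pi,24,endpoint=False))]
    obs=[]
    for p,m in views:
        n,l,st,_=cv2.connectedComponentsWithStats(m.astype(np.uint8))
        k=1+np.argmax(st[1:,4]); v,u=np.where(l==k)
        obs.append((np.c_[u,v]@dirs.T).max(0)+.5*0)
    f=lambda q:np.concatenate([(proj(p,cyl(*q[:2],q[2],z,r,L))@dirs.T).max(0)-o for (p,_),o in zip(views,obs)])
    s=least_squares(f,x0,x_scale=[.01,.01,.1],loss='soft_l1')
    return s.x,np.sqrt(np.mean(s.fun**2))
E
python3 - <<'E'
from h import *
V=[];W=[];c=[]
for n,ut in (("scene",(329,206)),("side",(323,220))):
    p=cam(n)
    d=[x for x in spotter.silhouettes("thick_bar",p) if np.hypot(*(np.array(x['uv'])-ut))<12]
    print(n,len(d),back(p,[ut],.02),d and d[0]['region'].sum())
    if d:V.append((p,d[0]['region']));
    v=spotter.silhouettes("vblock",p)
    for x in v: print('vb',x['uv'],x['score'],x['region'].sum(),cv2.minAreaRect(np.argwhere(x['region'])[:,::-1].astype(np.float32)))
    c.append(cv2.resize(p['image'][140:260,230:390,::-1],None,fx=3,fy=3,interpolation=2) if n=="scene" else cv2.resize(p['image'][130:250,260:390,::-1],None,fx=3,fy=3,interpolation=2))
cv2.imwrite('pics/c.png',np.hstack(c)[:, :800] if 0 else cv2.resize(np.hstack(c),(790,327)))
for a in(0,.1,-.1):
  x0=[*back(V[0][0],[(329,206)],.02)[0][:2],a]
  print(fitbar(V,x0,.02,.02))
E
```

```text
scene 1 [[0.54091826 0.04422539 0.02      ]] 591
vb [287.0, 194.6] 0.58 2424 ((286.1891784667969, 192.13511657714844), (46.96405029296875, 59.05380630493164), 35.53767776489258)
side 1 [[0.53963957 0.0474965  0.02      ]] 506
vb [325.1, 190.0] 0.59 1799 ((325.26239013671875, 190.87623596191406), (56.02059555053711, 32.73672866821289), 5.710592269897461)
(array([0.54110119, 0.04143901, 0.24518272]), np.float64(0.9974299495029413))
(array([0.54110119, 0.04143901, 0.2451819 ]), np.float64(0.9974301535330982))
(array([0.54110119, 0.04143901, 0.24518268]), np.float64(0.9974299592555349))
```

View pics/c.png

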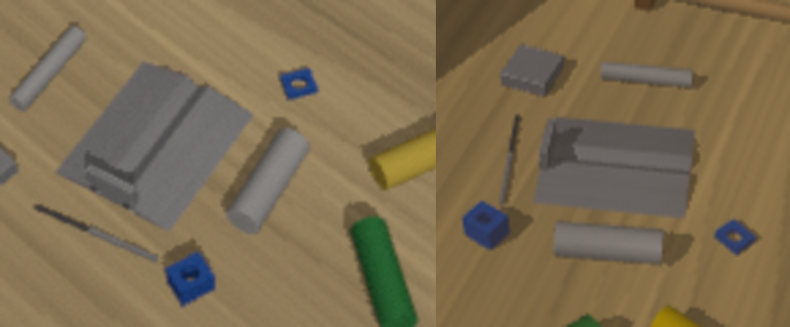

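The crop shows the silver thick bar on the +y side next to the ramp, with the stop plate at the far end. The look-alikes are clearly green and yellow. Next I fit the V-block.

```bash
cat >> h.py <<'E'
B=np.array([[i*.09,j*.075,0] for i in(-1,1) for j in(-1,1)]+[[i*.09,j*.015,.0125] for i in(-1,1) for j in(-1,1)]+[[i,j*.03,.04] for i in(.08,.09) for j in(-1,1)])
def tow(q,P):
    c,s=np.cos(q[2]),np.sin(q[2]);P=np.atleast_2d(P)
    return np.c_[q[0]+c*P[:,0]-s*P[:,1],q[1]+s*P[:,0]+c*P[:,1],P[:,2]]
def fitvb(views,x0):
    from scipy.optimize import least_squares
    t=np.linspace(0,2*np.pi,36,endpoint=False);dirs=np.c_[np.cos(t),np.sin(t)];obs=[]
    for p,m in views:
        n,l,st,_=cv2.connectedComponentsWithStats(m.astype(np.uint8))
        k=1+np.argmax(st[1:,4]); v,u=np.where(l==k);obs.append((np.c_[u,v]@dirs.T).max(0))
    f=lambda q:np.concatenate([(proj(p,tow(q,B))@dirs.T).max(0)-o for (p,_),o in zip(views,obs)])
    s=least_squares(f,x0,x_scale=[.01,.01,.1],loss='soft_l1');return s.x,np.sqrt(np.mean(s.fun**2))
def best(name,p,ut,tol=20):
    d=[x for x in spotter.silhouettes(name,p) if np.hypot(*(np.array(x['uv'])-ut))<tol]
    return d[0]['region'] if d else None
E
python3 - <<'E'
from h import *
V=[]
for n,ut in (("scene",(287,194)),("side",(325,190))):
    p=cam(n);m=best("vblock",p,ut)
    if m is not None:V.append((p,m)); print(back(p,[ut],.01))
x0=[*back(*[V[0][0],[(287,194)],.01])[0][:2],.2]
print(fitvb(V,x0)); 
for v in V: print(fitvb([v],x0))
p=cam("side")
for uv in [(370,217)]: print('slice',back(p,[uv],.005))
print('green/yellow',back(p,[(302,263),(360,261)],.02))
E
```

```text
[[ 0.59161411 -0.08157145  0.01      ]]
[[ 0.58181349 -0.0823545   0.01      ]]
(array([ 0.58223454, -0.09322818,  0.2338157 ]), np.float64(1.1385955986195053))
(array([ 0.58132626, -0.09333698,  0.23377361]), np.float64(1.294059269171427))
(array([ 0.58281   , -0.09319689,  0.23682543]), np.float64(0.92482737545858))
slice [[ 0.41138525 -0.0268192   0.005     ]]
green/yellow [[0.5395917  0.21169119 0.02      ]
 [0.391541   0.1485489  0.02      ]]
```

```bash
cat >> h.py <<'E'
from scipy.spatial.transform import Rotation as Ro
VB=[0.582,-0.093,0.2338]
def plan(xp,yp,tip,vb=VB,yaw=None):
    """fingers' centre at (xp,yp) in vblock frame, tips at height tip; tool y along -x'"""
    s=r.sense();R=np.array(s['ee_rot']);X=tow(vb,[[xp,yp,tip+.019]])[0]
    y=-np.array([np.cos(vb[2]),np.sin(vb[2]),0]);x=np.array([0,0,-1.]);T=np.c_[x,y,np.cross(x,y)]
    print('t',np.round(R.T@(X-s['tcp_pos'])/.75,4),'a',np.round(Ro.from_matrix(R.T@T).as_rotvec()/np.pi,4),'X',np.round(X,4))
def where(vb=VB):
    s=r.sense();d=np.array(s['tcp_pos'])-[vb[0],vb[1],0];c,q=np.cos(vb[2]),np.sin(vb[2])
    print('t',round(s['time_s'],2),"xp,yp,tip",np.round([c*d[0]+q*d[1],-q*d[0]+c*d[1],d[2]-.019],4),'F',np.round(s['wrist_force'],1),'w',round(s['gripper_width'],3),'q',np.round(s['joints'],1))
E
python3 -c "
from h import *
plan(-.009,.195,.2)"
```

```text
t [0.0301 0.6845 0.6996] a [-0.4513 -0.      0.    ] X [0.5281 0.0946 0.219 ]
```

>>> play_rows --commands '[{"fingers": -0.3, "tx": 0.03, "ty": 0.684, "tz": 0.7, "ax": 0, "ay": 0, "az": 0}, {"fingers": -0.3, "tx": 0.03, "ty": 0.684, "tz": 0.7, "ax": 0, "ay": 0, "az": 0}, {"fingers": -0.3, "tx": 0.03, "ty": 0.684, "tz": 0.7, "ax": 0, "ay": 0, "az": 0}, {"fingers": -0.3, "tx": 0.03, "ty": 0.684, "tz": 0.7, "ax": 0, "ay": 0, "az": 0}, {"fingers": -0.3, "tx": 0.03, "ty": 0.684, "tz": 0.7, "ax": 0, "ay": 0, "az": 0}]'

```text
time_s: 1.47
tcp_pos: [0.3191, -0.3862, 0.2352]
ee_rot: [[0.0, -0.377, 0.926], [-0.0, 0.926, 0.377], [-1.0, -0.0, 0.0]]
wrist_force: [1.1, 0.0, 0.4]
gripper_width: 0.718
```

```bash
python3 -c "
from h import *
where();plan(-.009,.195,.2)"
```

```text
t 1.47 xp,yp,tip [-0.3236 -0.2243  0.2162] F [1.1 0.  0.4] w 0.718 q [-31.8  10.2 -17.2   0.  -62.6 -36. ]
t [0.0216 0.489  0.4995] a [-4.515e-01 -0.000e+00  2.000e-04] X [0.5281 0.0946 0.219 ]
```

>>> play_rows --commands '[{"fingers": -0.3, "tx": 0.02, "ty": 0.489, "tz": 0.5, "ax": -0.451, "ay": 0, "az": 0}, {"fingers": -0.3, "tx": 0.02, "ty": 0.489, "tz": 0.5, "ax": -0.451, "ay": 0, "az": 0}, {"fingers": -0.3, "tx": 0.02, "ty": 0.489, "tz": 0.5, "ax": -0.451, "ay": 0, "az": 0}, {"fingers": -0.3, "tx": 0.02, "ty": 0.489, "tz": 0.5, "ax": -0.451, "ay": 0, "az": 0}, {"fingers": -0.3, "tx": 0.02, "ty": 0.489, "tz": 0.5, "ax": -0.451, "ay": 0, "az": 0}]'

```text
time_s: 1.88
tcp_pos: [0.4022, -0.1949, 0.2296]
ee_rot: [[0.001, -0.851, 0.525], [-0.0, 0.525, 0.851], [-1.0, -0.001, 0.0]]
wrist_force: [0.5, 0.4, 0.1]
gripper_width: 0.655
```

```bash
python3 -c "
from h import *
where();plan(-.009,.195,.2)"
```

```text
t 1.88 xp,yp,tip [-0.1986 -0.0575  0.2106] F [0.5 0.4 0.1] w 0.655 q [ -4.9   5.  -24.3   0.  -60.7 -26.8]
t [0.0143 0.0598 0.4167] a [-0.2504 -0.      0.0004] X [0.5281 0.0946 0.219 ]
```

>>> play_rows --commands '[{"fingers": -0.3, "tx": 0.014, "ty": 0.06, "tz": 0.417, "ax": -0.25, "ay": 0, "az": 0}, {"fingers": -0.3, "tx": 0.014, "ty": 0.06, "tz": 0.417, "ax": -0.25, "ay": 0, "az": 0}, {"fingers": -0.3, "tx": 0.014, "ty": 0.06, "tz": 0.417, "ax": -0.25, "ay": 0, "az": 0}, {"fingers": -0.3, "tx": 0.014, "ty": 0.06, "tz": 0.417, "ax": -0.25, "ay": 0, "az": 0}, {"fingers": -0.3, "tx": 0.014, "ty": 0.06, "tz": 0.417, "ax": -0.25, "ay": 0, "az": 0}]'

```text
time_s: 2.3
tcp_pos: [0.4863, -0.0042, 0.2227]
ee_rot: [[0.001, -0.997, -0.073], [0.0, -0.073, 0.997], [-1.0, -0.001, 0.0]]
wrist_force: [0.9, -1.2, -0.3]
gripper_width: 0.652
```

Run:
```python
from h import *
where()
p=cam("wrist");cv2.imwrite('pics/w1.png',p['image'][:,:,::-1])
print(proj(p,tow(VB,B)).round(), proj(p,[[.541,.041,.02]]))
for k in("thick_bar","vblock"): print(k,[(x['uv'],round(x['score'],2)) for x in spotter.find_in(k,p)])
plan(-.009,.195,.2)
```

```text
t 2.3 xp,yp,tip [-0.0725  0.1085  0.2037] F [ 0.9 -1.2 -0.3] w 0.652 q [ 18.7   9.4 -20.1   0.  -60.4 -14.5]
[[311.  18.]
 [331. 149.]
 [159.  46.]
 [194. 172.]
 [319.  72.]
 [324.  99.]
 [168.  99.]
 [176. 125.]
 [160.  80.]
 [176. 137.]
 [151.  82.]
 [167. 138.]] [[276.08022746 211.86035398]]
thick_bar [([355.2, 280.5], 0.88), ([276.7, 212.2], 0.78), ([287.7, 288.8], 0.74), ([165.1, 215.4], 0.45)]
vblock [([243.3, 97.3], 0.87)]
t [ 0.0041 -0.064   0.1271] a [-0.052 -0.    -0.   ] X [0.5281 0.0946 0.219 ]
```

View pics/w1.png

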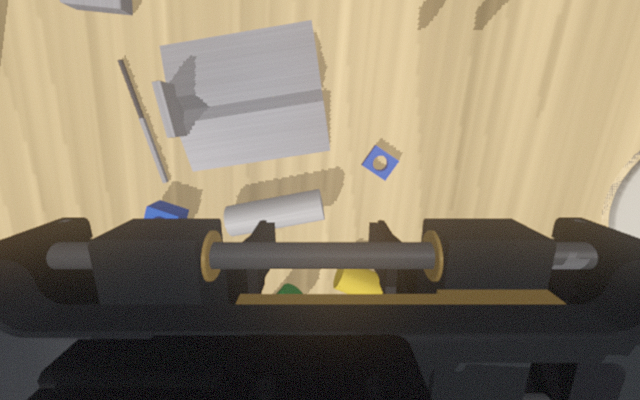

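The wrist picture agrees with the fits: bar at (276,212) and V-block corners at (330,149) and (192,171). Before descending I check how close the green and yellow bars are.

Run:
```python
from h import *
s=cam("side");w=cam("scene")
for z in (s,):
  for u in ((302,263),(360,261)):
    m=best("thick_bar",z,u,15)
    if m is None: print('none');continue
    pts=cv2.boxPoints(cv2.minAreaRect(np.argwhere(m)[:,::-1].astype(np.float32)))
    X=back(z,pts,.02)[:,:2]-VB[:2];c,q=np.cos(VB[2]),np.sin(VB[2])
    print(np.round(X@np.array([[c,-q],[q,c]]),3).tolist())
V=[(z,best("thick_bar",z,u,15)) for z,u in((s,(323,220)),(w,(329,206)))]
V=[v for v in V if v[1] is not None]
b,e=fitbar(V,[.541,.041,.245],.02,.02);print(b,e)
plan(-.009,.188,.12)
```

```text
[[0.092, 0.327], [-0.002, 0.239], [-0.027, 0.277], [0.065, 0.362]]
[[-0.057, 0.26], [-0.077, 0.213], [-0.192, 0.286], [-0.17, 0.329]]
[0.54157324 0.04243143 0.29207341] 0.9614984623035854
t [ 0.1113 -0.0669  0.123 ] a [-0.0541  0.      0.    ] X [0.5297 0.0878 0.139 ]
```

>>> play_rows --commands '[{"fingers": -0.3, "tx": 0.0, "ty": -0.067, "tz": 0.123, "ax": -0.054, "ay": 0, "az": 0}, {"fingers": -0.3, "tx": 0.0, "ty": -0.067, "tz": 0.123, "ax": -0.054, "ay": 0, "az": 0}, {"fingers": -0.3, "tx": 0.05, "ty": -0.067, "tz": 0.123, "ax": -0.054, "ay": 0, "az": 0}, {"fingers": -0.3, "tx": 0.111, "ty": -0.067, "tz": 0.123, "ax": -0.054, "ay": 0, "az": 0}, {"fingers": -0.3, "tx": 0.111, "ty": -0.067, "tz": 0.123, "ax": -0.054, "ay": 0, "az": 0}]'

```text
time_s: 3.17
tcp_pos: [0.5259, 0.0877, 0.1327]
ee_rot: [[-0.012, -0.973, -0.231], [-0.003, -0.231, 0.973], [-1.0, 0.013, -0.0]]
wrist_force: [-1.8, -0.7, -1.1]
gripper_width: 0.647
```

Run:
```python
from h import *
where()
p=cam("wrist");cv2.imwrite('pics/w2.png',p['image'][:,:,::-1])
plan(-.009,.188,.017)
```

```text
t 3.17 xp,yp,tip [-0.0127  0.1888  0.1137] F [-1.8 -0.7 -1.1] w 0.647 q [ 26.8  19.7 -20.4  -0.2 -50.6 -13.3]
t [ 0.1315 -0.0053  0.    ] a [ 0.0001 -0.0005 -0.0035] X [0.5297 0.0878 0.036 ]
```

View pics/w2.png

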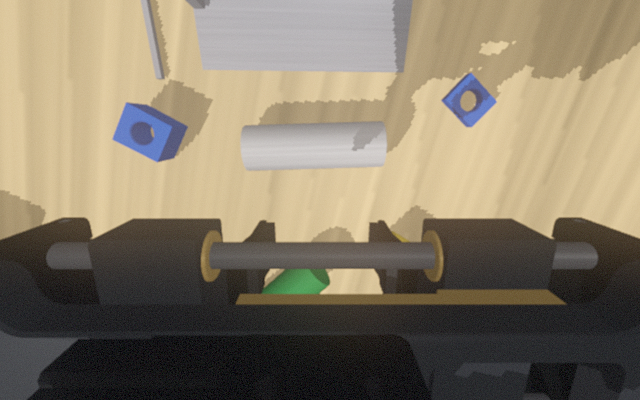

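The bar, at (314,145), is almost parallel to the jaws and centred on them. The fingers will come down between it and the green and yellow bars.

>>> play_rows --commands '[{"fingers": -0.3, "tx": 0.05, "ty": -0.005, "tz": 0.0, "ax": 0, "ay": 0, "az": 0}, {"fingers": -0.3, "tx": 0.09, "ty": -0.005, "tz": 0.0, "ax": 0, "ay": 0, "az": 0}, {"fingers": -0.3, "tx": 0.12, "ty": -0.005, "tz": 0.0, "ax": 0, "ay": 0, "az": 0}, {"fingers": -0.3, "tx": 0.129, "ty": -0.005, "tz": 0.0, "ax": 0, "ay": 0, "az": 0}, {"fingers": -0.3, "tx": 0.129, "ty": -0.005, "tz": 0.0, "ax": 0, "ay": 0, "az": 0}]'

```text
time_s: 3.63
tcp_pos: [0.5337, 0.0888, 0.0425]
ee_rot: [[-0.001, -0.973, -0.232], [-0.001, -0.232, 0.973], [-1.0, 0.001, -0.001]]
wrist_force: [0.8, -0.2, -0.3]
gripper_width: 0.653
```

Run:
```python
from h import *
where()
plan(-.009,.17,.017)
plan(-.009,.03,.017)
```

```text
t 3.63 xp,yp,tip [-0.0048  0.188   0.0235] F [ 0.8 -0.2 -0.3] w 0.653 q [ 26.6  27.2 -24.9   0.  -37.9 -13.2]
t [ 0.0087  0.0055 -0.024 ] a [ 0.0002 -0.0002 -0.0004] X [0.5339 0.0703 0.036 ]
t [ 0.0088  0.0057 -0.2107] a [ 0.0002 -0.0002 -0.0004] X [ 0.5663 -0.0659  0.036 ]
```

>>> play_rows --commands '[{"fingers": -0.3, "tx": 0.008, "ty": 0.005, "tz": -0.005, "ax": 0, "ay": 0, "az": 0}, {"fingers": -0.3, "tx": 0.008, "ty": 0.005, "tz": -0.012, "ax": 0, "ay": 0, "az": 0}, {"fingers": -0.3, "tx": 0.008, "ty": 0.005, "tz": -0.018, "ax": 0, "ay": 0, "az": 0}, {"fingers": -0.3, "tx": 0.008, "ty": 0.005, "tz": -0.024, "ax": 0, "ay": 0, "az": 0}, {"fingers": -0.3, "tx": 0.008, "ty": 0.005, "tz": -0.03, "ax": 0, "ay": 0, "az": 0}]'

```text
time_s: 4.05
tcp_pos: [0.5361, 0.0669, 0.0375]
ee_rot: [[0.002, -0.972, -0.234], [0.001, -0.234, 0.972], [-1.0, -0.002, 0.0]]
wrist_force: [-0.1, -0.1, 0.5]
gripper_width: 0.649
```

>>> play_rows --commands '[{"fingers": -0.3, "tx": 0, "ty": 0, "tz": -0.006, "ax": 0, "ay": 0, "az": 0}, {"fingers": -0.3, "tx": 0, "ty": 0, "tz": -0.012, "ax": 0, "ay": 0, "az": 0}, {"fingers": -0.3, "tx": 0, "ty": 0, "tz": -0.018, "ax": 0, "ay": 0, "az": 0}, {"fingers": -0.3, "tx": 0, "ty": 0, "tz": -0.024, "ax": 0, "ay": 0, "az": 0}, {"fingers": -0.3, "tx": 0, "ty": 0, "tz": -0.03, "ax": 0, "ay": 0, "az": 0}]'

```text
time_s: 4.47
tcp_pos: [0.5406, 0.0448, 0.0362]
ee_rot: [[-0.0, -0.972, -0.233], [-0.0, -0.233, 0.972], [-1.0, 0.0, -0.0]]
wrist_force: [-0.0, 0.1, -0.1]
gripper_width: 0.649
```

>>> play_rows --commands '[{"fingers": -0.3, "tx": 0, "ty": 0, "tz": -0.006, "ax": 0, "ay": 0, "az": 0}, {"fingers": -0.3, "tx": 0, "ty": 0, "tz": -0.012, "ax": 0, "ay": 0, "az": 0}, {"fingers": -0.3, "tx": 0, "ty": 0, "tz": -0.018, "ax": 0, "ay": 0, "az": 0}, {"fingers": -0.3, "tx": 0, "ty": 0, "tz": -0.024, "ax": 0, "ay": 0, "az": 0}, {"fingers": -0.3, "tx": 0, "ty": 0, "tz": -0.03, "ax": 0, "ay": 0, "az": 0}]'

```text
time_s: 4.88
tcp_pos: [0.5458, 0.0229, 0.0363]
ee_rot: [[-0.0, -0.972, -0.233], [-0.0, -0.233, 0.972], [-1.0, 0.0, -0.0]]
wrist_force: [-0.4, 0.3, 0.4]
gripper_width: 0.647
```

Run:
```python
from h import *
where()
p=cam("wrist");cv2.imwrite('pics/w3.png',p['image'][:,:,::-1])
```

```text
t 4.88 xp,yp,tip [-0.0083  0.1211  0.0173] F [-0.4  0.3  0.4] w 0.647 q [ 19.4  28.1 -24.5   0.  -37.4  -5.9]
```

View pics/w3.png

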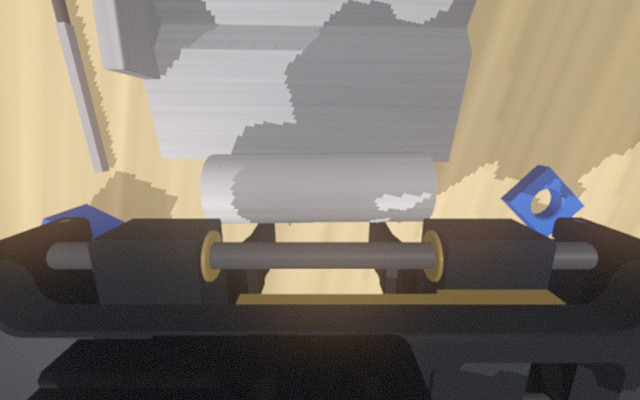

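The bar sits square against both fingers at the foot of the ramp. I keep pushing.

>>> play_rows --commands '[{"fingers": -0.3, "tx": 0, "ty": 0, "tz": -0.006, "ax": 0, "ay": 0, "az": 0}, {"fingers": -0.3, "tx": 0, "ty": 0, "tz": -0.012, "ax": 0, "ay": 0, "az": 0}, {"fingers": -0.3, "tx": 0, "ty": 0, "tz": -0.018, "ax": 0, "ay": 0, "az": 0}, {"fingers": -0.3, "tx": 0, "ty": 0, "tz": -0.024, "ax": 0, "ay": 0, "az": 0}, {"fingers": -0.3, "tx": 0, "ty": 0, "tz": -0.03, "ax": 0, "ay": 0, "az": 0}]'

```text
time_s: 5.35
tcp_pos: [0.5517, 0.0021, 0.0369]
ee_rot: [[0.002, -0.972, -0.234], [0.001, -0.234, 0.972], [-1.0, -0.002, 0.001]]
wrist_force: [-1.4, 4.7, 4.2]
gripper_width: 0.654
```

>>> play_rows --commands '[{"fingers": -0.3, "tx": 0, "ty": 0, "tz": -0.006, "ax": 0, "ay": 0, "az": 0}, {"fingers": -0.3, "tx": 0, "ty": 0, "tz": -0.012, "ax": 0, "ay": 0, "az": 0}, {"fingers": -0.3, "tx": 0, "ty": 0, "tz": -0.018, "ax": 0, "ay": 0, "az": 0}, {"fingers": -0.3, "tx": 0, "ty": 0, "tz": -0.024, "ax": 0, "ay": 0, "az": 0}, {"fingers": -0.3, "tx": 0, "ty": 0, "tz": -0.03, "ax": 0, "ay": 0, "az": 0}]'

```text
time_s: 5.77
tcp_pos: [0.557, -0.0197, 0.0369]
ee_rot: [[0.002, -0.972, -0.234], [0.001, -0.234, 0.972], [-1.0, -0.002, 0.001]]
wrist_force: [-0.3, 5.9, 3.7]
gripper_width: 0.651
```

>>> play_rows --commands '[{"fingers": -0.3, "tx": 0, "ty": 0, "tz": -0.004, "ax": 0, "ay": 0, "az": 0}, {"fingers": -0.3, "tx": 0, "ty": 0, "tz": -0.008, "ax": 0, "ay": 0, "az": 0}, {"fingers": -0.3, "tx": 0, "ty": 0, "tz": -0.012, "ax": 0, "ay": 0, "az": 0}, {"fingers": -0.3, "tx": 0, "ty": 0, "tz": -0.016, "ax": 0, "ay": 0, "az": 0}, {"fingers": -0.3, "tx": 0, "ty": 0, "tz": -0.02, "ax": 0, "ay": 0, "az": 0}]'

```text
time_s: 6.18
tcp_pos: [0.5602, -0.0345, 0.0367]
ee_rot: [[0.001, -0.972, -0.234], [0.001, -0.234, 0.972], [-1.0, -0.001, 0.001]]
wrist_force: [-2.1, 6.2, 3.7]
gripper_width: 0.647
```

Run:
```python
from h import *
where()
for n,z in(("side",.026),("scene",.03)):
    p=cam(n); 
    for x in spotter.find_in("thick_bar",p):
        X=back(p,[x['uv']],z)[0][:2]-VB[:2];c,q=np.cos(VB[2]),np.sin(VB[2])
        print(n,x['uv'],round(x['score'],2),np.round(X@np.array([[c,-q],[q,c]]),3))
```

```text
t 6.18 xp,yp,tip [-0.0077  0.062   0.0177] F [-2.1  6.2  3.7] w 0.647 q [ 13.   29.1 -22.3  -0.1 -38.5   0.6]
side [361.2, 260.0] 0.9 [-0.132  0.279]
side [299.6, 263.3] 0.83 [0.035 0.312]
side [329.8, 194.4] 0.47 [-0.017  0.043]
scene [386.9, 191.6] 0.93 [-0.133  0.27 ]
scene [371.2, 242.8] 0.62 [0.045 0.308]
scene [286.2, 204.6] 0.5 [0.056 0.035]
```

>>> play_rows --commands '[{"fingers": -0.3, "tx": 0, "ty": 0, "tz": -0.004, "ax": 0, "ay": 0, "az": 0}, {"fingers": -0.3, "tx": 0, "ty": 0, "tz": -0.008, "ax": 0, "ay": 0, "az": 0}, {"fingers": -0.3, "tx": 0, "ty": 0, "tz": -0.012, "ax": 0, "ay": 0, "az": 0}, {"fingers": -0.3, "tx": 0, "ty": 0, "tz": -0.016, "ax": 0, "ay": 0, "az": 0}, {"fingers": -0.3, "tx": 0, "ty": 0, "tz": -0.02, "ax": 0, "ay": 0, "az": 0}]'

```text
time_s: 6.8
tcp_pos: [0.5631, -0.0497, 0.0363]
ee_rot: [[-0.0, -0.972, -0.234], [-0.0, -0.234, 0.972], [-1.0, 0.0, -0.0]]
wrist_force: [0.3, 0.1, 0.1]
gripper_width: 0.647
```

>>> play_rows --commands '[{"fingers": -0.3, "tx": 0, "ty": 0, "tz": -0.003, "ax": 0, "ay": 0, "az": 0}, {"fingers": -0.3, "tx": 0, "ty": 0, "tz": -0.006, "ax": 0, "ay": 0, "az": 0}, {"fingers": -0.3, "tx": 0, "ty": 0, "tz": -0.008, "ax": 0, "ay": 0, "az": 0}, {"fingers": -0.3, "tx": 0, "ty": 0, "tz": -0.01, "ax": 0, "ay": 0, "az": 0}, {"fingers": -0.3, "tx": 0, "ty": 0, "tz": -0.012, "ax": 0, "ay": 0, "az": 0}]'

```text
time_s: 7.22
tcp_pos: [0.5652, -0.0587, 0.0361]
ee_rot: [[-0.0, -0.972, -0.233], [-0.0, -0.233, 0.972], [-1.0, 0.0, -0.0]]
wrist_force: [-0.9, -0.5, -0.0]
gripper_width: 0.654
```

Run:
```python
from h import *
where()
p=cam("wrist");cv2.imwrite('pics/w4.png',p['image'][:,:,::-1])
```

```text
t 7.22 xp,yp,tip [-0.0084  0.0373  0.0171] F [-0.9 -0.5 -0. ] w 0.654 q [ 10.4  29.7 -21.3   0.  -39.    3.1]
```

View pics/w4.png

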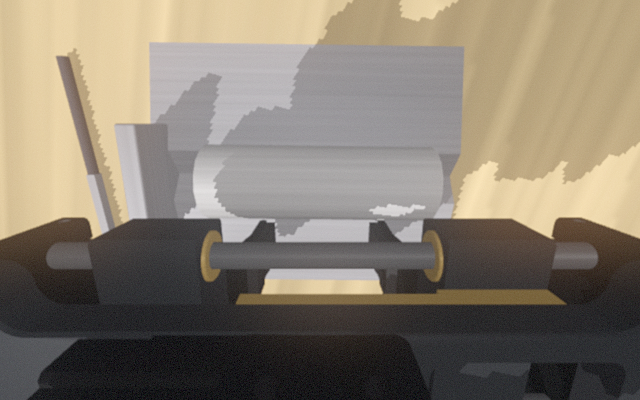

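The bar lies in the groove: bar x 195–443 px in the image, stop plate face at about x=165. The fingers feel no force. I back off, rise, and go round to the open end with the jaws shut.

>>> play_rows --commands '[{"fingers": -0.3, "tx": 0, "ty": 0, "tz": 0.02, "ax": 0, "ay": 0, "az": 0}, {"fingers": -0.3, "tx": -0.05, "ty": 0, "tz": 0.02, "ax": 0, "ay": 0, "az": 0}, {"fingers": -0.3, "tx": -0.1, "ty": 0, "tz": 0.02, "ax": 0, "ay": 0, "az": 0}, {"fingers": 1, "tx": -0.12, "ty": 0.04, "tz": 0.02, "ax": 0, "ay": 0, "az": 0}, {"fingers": 1, "tx": -0.12, "ty": 0.09, "tz": 0.0, "ax": 0, "ay": 0, "az": 0}]'

```text
time_s: 7.68
tcp_pos: [0.5039, -0.0725, 0.1306]
ee_rot: [[0.011, -0.971, -0.238], [0.001, -0.238, 0.971], [-1.0, -0.011, -0.002]]
wrist_force: [-0.5, -1.2, -0.6]
gripper_width: 0.572
```

Run:
```python
from h import *
where()
V=[]
for n,u in(("side",(330,188)),("scene",(289,190))):
    p=cam(n); L=spotter.silhouettes("thick_bar",p)
    for x in L:
        if np.hypot(*(np.array(x['uv'])-u))<25: V.append((p,x['region']));print(n,x['uv'],x['score'],x['region'].sum());break
for v in [V]+[[v] for v in V]:
    b,e=fitbar(v,[.574,-.095,.234],.026,.02);d=b[:2]-VB[:2];c,q=np.cos(VB[2]),np.sin(VB[2])
    print(d@np.array([[c,-q],[q,c]]),b[2],e)
plan(-.12,0,.12)
```

```text
t 7.68 xp,yp,tip [-0.0712  0.0381  0.1116] F [-0.5 -1.2 -0.6] w 0.572 q [ 10.2  17.2 -24.9   0.1 -47.3   3.5]
side [329.2, 185.2] 0.65 451
scene [283.4, 186.4] 0.72 526
[-7.64461902e-03  4.17352598e-05] 0.23257502027605104 0.8316010787836983
[-0.00779161  0.00159542] 0.23422291105887924 1.02330892542379
[-0.00770794 -0.00037879] 0.23149802987982054 0.48199652552708355
t [-0.0163  0.0582 -0.0495] a [ 0.0004 -0.      0.0002] X [ 0.4653 -0.1208  0.139 ]
```

>>> play_rows --commands '[{"fingers": 1, "tx": -0.005, "ty": 0.05, "tz": -0.045, "ax": 0, "ay": 0, "az": 0}, {"fingers": 1, "tx": -0.005, "ty": 0.058, "tz": -0.049, "ax": 0, "ay": 0, "az": 0}, {"fingers": 1, "tx": -0.005, "ty": 0.058, "tz": -0.049, "ax": 0, "ay": 0, "az": 0}, {"fingers": 1, "tx": -0.005, "ty": 0.058, "tz": -0.049, "ax": 0, "ay": 0, "az": 0}, {"fingers": 1, "tx": -0.005, "ty": 0.058, "tz": -0.049, "ax": 0, "ay": 0, "az": 0}]'

```text
time_s: 8.3
tcp_pos: [0.4671, -0.1197, 0.13]
ee_rot: [[0.001, -0.972, -0.234], [-0.0, -0.234, 0.972], [-1.0, -0.001, -0.0]]
wrist_force: [0.1, 0.3, 0.2]
gripper_width: 0.046
```

Run:
```python
from h import *
where();plan(-.12,0,.018)
```

```text
t 8.3 xp,yp,tip [-0.1179  0.0006  0.111 ] F [0.1 0.3 0.2] w 0.046 q [  5.   15.1 -28.1   0.  -46.8   8.5]
t [ 0.124   0.0028 -0.0008] a [ 0.0007 -0.0001  0.0002] X [ 0.4653 -0.1208  0.037 ]
```

>>> play_rows --commands '[{"fingers": 1, "tx": 0.05, "ty": 0.001, "tz": -0.001, "ax": 0, "ay": 0, "az": 0}, {"fingers": 1, "tx": 0.1, "ty": 0.001, "tz": -0.001, "ax": 0, "ay": 0, "az": 0}, {"fingers": 1, "tx": 0.123, "ty": 0.001, "tz": -0.001, "ax": 0, "ay": 0, "az": 0}, {"fingers": 1, "tx": 0.123, "ty": 0.001, "tz": -0.001, "ax": 0, "ay": 0, "az": 0}, {"fingers": 1, "tx": 0.123, "ty": 0.001, "tz": -0.001, "ax": 0, "ay": 0, "az": 0}]'

```text
time_s: 8.72
tcp_pos: [0.4661, -0.1204, 0.0371]
ee_rot: [[-0.002, -0.972, -0.235], [-0.001, -0.235, 0.972], [-1.0, 0.002, -0.0]]
wrist_force: [-0.2, 0.9, 0.0]
gripper_width: 0.007
```

>>> play_rows --commands '[{"fingers": 1, "tx": 0, "ty": -0.008, "tz": 0, "ax": 0, "ay": 0, "az": 0}, {"fingers": 1, "tx": 0, "ty": -0.016, "tz": 0, "ax": 0, "ay": 0, "az": 0}, {"fingers": 1, "tx": 0, "ty": -0.024, "tz": 0, "ax": 0, "ay": 0, "az": 0}, {"fingers": 1, "tx": 0, "ty": -0.03, "tz": 0, "ax": 0, "ay": 0, "az": 0}, {"fingers": 1, "tx": 0, "ty": -0.034, "tz": 0, "ax": 0, "ay": 0, "az": 0}]'

```text
time_s: 9.13
tcp_pos: [0.4918, -0.1147, 0.0387]
ee_rot: [[0.002, -0.972, -0.234], [0.0, -0.234, 0.972], [-1.0, -0.002, -0.0]]
wrist_force: [0.2, 0.7, 0.0]
gripper_width: 0.007
```

Run:
```python
from h import *
where();plan(-.055,0,.018)
```

```text
t 9.13 xp,yp,tip [-0.0928 -0.0002  0.0197] F [0.2 0.7 0. ] w 0.007 q [  5.3  24.9 -30.4   0.  -34.6   8.2]
t [ 0.0023 -0.0503  0.0001] a [ 0.0007 -0.0001  0.0008] X [ 0.5285 -0.1057  0.037 ]
```

>>> play_rows --commands '[{"fingers": 1, "tx": 0, "ty": -0.004, "tz": 0, "ax": 0, "ay": 0, "az": 0}, {"fingers": 1, "tx": 0, "ty": -0.008, "tz": 0, "ax": 0, "ay": 0, "az": 0}, {"fingers": 1, "tx": 0, "ty": -0.012, "tz": 0, "ax": 0, "ay": 0, "az": 0}, {"fingers": 1, "tx": 0, "ty": -0.016, "tz": 0, "ax": 0, "ay": 0, "az": 0}, {"fingers": 1, "tx": 0, "ty": -0.02, "tz": 0, "ax": 0, "ay": 0, "az": 0}]'

```text
time_s: 9.55
tcp_pos: [0.505, -0.1114, 0.0378]
ee_rot: [[-0.0, -0.972, -0.233], [-0.0, -0.233, 0.972], [-1.0, 0.0, 0.0]]
wrist_force: [1.1, 0.1, 0.1]
gripper_width: 0.002
```

>>> play_rows --commands '[{"fingers": 1, "tx": 0, "ty": -0.004, "tz": 0, "ax": 0, "ay": 0, "az": 0}, {"fingers": 1, "tx": 0, "ty": -0.008, "tz": 0, "ax": 0, "ay": 0, "az": 0}, {"fingers": 1, "tx": 0, "ty": -0.012, "tz": 0, "ax": 0, "ay": 0, "az": 0}, {"fingers": 1, "tx": 0, "ty": -0.016, "tz": 0, "ax": 0, "ay": 0, "az": 0}, {"fingers": 1, "tx": 0, "ty": -0.02, "tz": 0, "ax": 0, "ay": 0, "az": 0}]'

```text
time_s: 9.97
tcp_pos: [0.5186, -0.1081, 0.0376]
ee_rot: [[-0.002, -0.972, -0.233], [-0.0, -0.233, 0.972], [-1.0, 0.002, 0.0]]
wrist_force: [-3.6, -0.4, 1.7]
gripper_width: 0.001
```

```bash
cat >> h.py <<'E'
def bar():
    V=[]
    for n,u in(("side",(325,185)),("scene",(283,190))):
        p=cam(n)
        for x in spotter.silhouettes("thick_bar",p):
            if np.hypot(*(np.array(x['uv'])-u))<25: V.append((p,x['region']));break
    for v in [V]+[[v] for v in V]:
        b,e=fitbar(v,[.59,-.09,.234],.026,.02);d=b[:2]-VB[:2];c,q=np.cos(VB[2]),np.sin(VB[2])
        print('bar',np.round(d@np.array([[c,-q],[q,c]]),4),round(b[2],3),e)
E
python3 - <<'E'
from h import *
where();bar();where()
E
```

```text
t 9.97 xp,yp,tip [-0.0652 -0.      0.0186] F [-3.6 -0.4  1.7] w 0.001 q [  5.8  26.9 -26.7  -0.  -36.5   7.7]
bar [ 0.0065 -0.0004] 0.25 2.265543436284468
bar [0.0052 0.0004] 0.272 1.9318718054033577
bar [ 0.0074 -0.0004] 0.25 2.5073816578627177
t 10.17 xp,yp,tip [-0.0639 -0.      0.0187] F [-1.5 -0.3 -0.1] w 0.008 q [  5.8  26.9 -26.7  -0.  -36.4   7.7]
```

>>> play_rows --commands '[{"fingers": 1, "tx": 0, "ty": -0.002, "tz": 0, "ax": 0, "ay": 0, "az": 0}, {"fingers": 1, "tx": 0, "ty": -0.004, "tz": 0, "ax": 0, "ay": 0, "az": 0}, {"fingers": 1, "tx": 0, "ty": -0.006, "tz": 0, "ax": 0, "ay": 0, "az": 0}, {"fingers": 1, "tx": 0, "ty": -0.008, "tz": 0, "ax": 0, "ay": 0, "az": 0}, {"fingers": 1, "tx": 0, "ty": -0.01, "tz": 0, "ax": 0, "ay": 0, "az": 0}]'

```text
time_s: 10.58
tcp_pos: [0.5268, -0.1061, 0.0377]
ee_rot: [[-0.0, -0.972, -0.233], [0.0, -0.233, 0.972], [-1.0, 0.0, 0.0]]
wrist_force: [-3.2, -0.9, 1.0]
gripper_width: 0.007
```

>>> play_rows --commands '[{"fingers": 1, "tx": 0, "ty": -0.001, "tz": 0, "ax": 0, "ay": 0, "az": 0}, {"fingers": 1, "tx": 0, "ty": -0.002, "tz": 0, "ax": 0, "ay": 0, "az": 0}, {"fingers": 1, "tx": 0, "ty": -0.003, "tz": 0, "ax": 0, "ay": 0, "az": 0}, {"fingers": 1, "tx": 0, "ty": -0.004, "tz": 0, "ax": 0, "ay": 0, "az": 0}, {"fingers": 1, "tx": 0, "ty": -0.004, "tz": 0, "ax": 0, "ay": 0, "az": 0}]'

```text
time_s: 11.0
tcp_pos: [0.5299, -0.1054, 0.0378]
ee_rot: [[0.0, -0.972, -0.234], [0.0, -0.234, 0.972], [-1.0, -0.0, -0.0]]
wrist_force: [-2.7, -1.6, 0.2]
gripper_width: 0.002
```

>>> play_rows --commands '[{"fingers": 1, "tx": 0, "ty": -0.001, "tz": 0, "ax": 0, "ay": 0, "az": 0}, {"fingers": 1, "tx": 0, "ty": -0.002, "tz": 0, "ax": 0, "ay": 0, "az": 0}, {"fingers": 1, "tx": 0, "ty": -0.003, "tz": 0, "ax": 0, "ay": 0, "az": 0}]'

```text
time_s: 11.25
tcp_pos: [0.5319, -0.1049, 0.0378]
ee_rot: [[0.0, -0.972, -0.233], [0.0, -0.233, 0.972], [-1.0, -0.0, 0.0]]
wrist_force: [-2.2, -1.6, -0.6]
gripper_width: 0.005
```

Run:
```python
from h import *
where();bar();where()
p=cam("wrist")
p2=cam("side")
cv2.imwrite('pics/c5.png',np.vstack([p['image'][:,:,::-1][:260],cv2.resize(p2['image'][150:225,260:420,::-1],(640,300),interpolation=2)]))
```

```text
t 11.25 xp,yp,tip [-0.0515  0.      0.0188] F [-2.2 -1.6 -0.6] w 0.005 q [  6.   27.7 -25.   -0.  -37.3   7.5]
bar [0.0181 0.0004] 0.191 2.109258503901413
bar [0.0182 0.0018] 0.218 1.1334543478562167
bar [ 0.0146 -0.0017] 0.189 2.787294563794052
t 11.45 xp,yp,tip [-0.0513 -0.      0.0188] F [-1.5  0.8 -0.1] w 0.006 q [  6.   27.7 -25.    0.  -37.3   7.5]
```

View pics/c5.png

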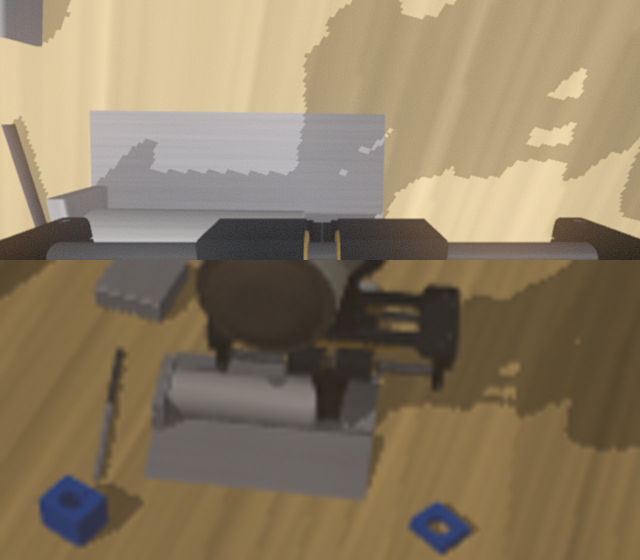

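The side crop shows the bar close to the stop and the force is still only sliding friction. I creep on until the force rises.

>>> play_rows --commands '[{"fingers": 1, "tx": 0, "ty": -0.001, "tz": 0, "ax": 0, "ay": 0, "az": 0}, {"fingers": 1, "tx": 0, "ty": -0.002, "tz": 0, "ax": 0, "ay": 0, "az": 0}, {"fingers": 1, "tx": 0, "ty": -0.003, "tz": 0, "ax": 0, "ay": 0, "az": 0}]'

```text
time_s: 11.8
tcp_pos: [0.5339, -0.1045, 0.0378]
ee_rot: [[-0.0, -0.972, -0.233], [-0.0, -0.233, 0.972], [-1.0, 0.0, 0.0]]
wrist_force: [-3.2, -0.6, -0.1]
gripper_width: 0.009
```

>>> play_rows --commands '[{"fingers": 1, "tx": 0, "ty": -0.001, "tz": 0, "ax": 0, "ay": 0, "az": 0}, {"fingers": 1, "tx": 0, "ty": -0.002, "tz": 0, "ax": 0, "ay": 0, "az": 0}, {"fingers": 1, "tx": 0, "ty": -0.003, "tz": 0, "ax": 0, "ay": 0, "az": 0}]'

```text
time_s: 12.05
tcp_pos: [0.5342, -0.1043, 0.0376]
ee_rot: [[-0.005, -0.972, -0.233], [-0.0, -0.233, 0.972], [-1.0, 0.005, 0.001]]
wrist_force: [-7.8, -3.4, 4.8]
gripper_width: 0.009
```

>>> play_rows --commands '[{"fingers": 1, "tx": 0, "ty": -0.001, "tz": 0, "ax": 0, "ay": 0, "az": 0}, {"fingers": 1, "tx": 0, "ty": -0.001, "tz": 0, "ax": 0, "ay": 0, "az": 0}, {"fingers": 1, "tx": 0, "ty": -0.001, "tz": 0, "ax": 0, "ay": 0, "az": 0}]'

```text
time_s: 12.3
tcp_pos: [0.5342, -0.1043, 0.0376]
ee_rot: [[-0.006, -0.973, -0.233], [-0.001, -0.233, 0.973], [-1.0, 0.006, 0.001]]
wrist_force: [-7.4, -1.6, 4.4]
gripper_width: 0.001
```

The tool stands still at 8 N against 3 N of sliding friction, so the bar is at the stop. I back off along the groove, then rise.

>>> play_rows --commands '[{"fingers": 1, "tx": 0, "ty": 0.005, "tz": 0, "ax": 0, "ay": 0, "az": 0}, {"fingers": 1, "tx": 0, "ty": 0.02, "tz": 0, "ax": 0, "ay": 0, "az": 0}, {"fingers": 1, "tx": 0, "ty": 0.06, "tz": 0, "ax": 0, "ay": 0, "az": 0}, {"fingers": 1, "tx": -0.04, "ty": 0.09, "tz": 0, "ax": 0, "ay": 0, "az": 0}, {"fingers": 1, "tx": -0.09, "ty": 0.1, "tz": 0, "ax": 0, "ay": 0, "az": 0}]'

```text
time_s: 12.72
tcp_pos: [0.4599, -0.1215, 0.1034]
ee_rot: [[-0.007, -0.973, -0.232], [0.0, -0.232, 0.973], [-1.0, 0.007, 0.002]]
wrist_force: [1.1, -0.2, -0.4]
gripper_width: 0.002
```

>>> play_rows --commands '[{"fingers": 1, "tx": -0.05, "ty": 0.03, "tz": 0, "ax": 0, "ay": 0, "az": 0}, {"fingers": 1, "tx": -0.1, "ty": 0.06, "tz": 0, "ax": 0, "ay": 0, "az": 0}, {"fingers": 1, "tx": -0.14, "ty": 0.06, "tz": 0, "ax": 0, "ay": 0, "az": 0}, {"fingers": 1, "tx": -0.14, "ty": 0.06, "tz": 0, "ax": 0, "ay": 0, "az": 0}]'

```text
time_s: 13.05
tcp_pos: [0.4249, -0.1323, 0.2183]
ee_rot: [[0.02, -0.972, -0.235], [-0.001, -0.235, 0.972], [-1.0, -0.019, -0.006]]
wrist_force: [1.2, 0.6, -0.2]
gripper_width: 0.006
```

Run:
```python
from h import *
where();bar()
p=cam("wrist");p2=cam("side")
cv2.imwrite('pics/c6.png',np.hstack([cv2.resize(p['image'][:250,:,::-1],(400,400*250//640*1)),cv2.resize(p2['image'][140:240,260:420,::-1],(400,156),interpolation=2)]) if 0 else np.vstack([p['image'][:260,:,::-1],cv2.resize(p2['image'][140:225,260:420,::-1],(640,340),interpolation=2)]))
```

```text
t 13.05 xp,yp,tip [-0.1619 -0.0018  0.1993] F [ 1.2  0.6 -0.2] w 0.006 q [  3.9   4.9 -26.3   0.2 -57.7   9.6]
bar [ 0.0173 -0.0012] 0.281 2.119766055706178
bar [ 0.0188 -0.0007] 0.247 1.5589483467265262
bar [ 0.0116 -0.003 ] 0.288 2.460920831960829
```

View pics/c6.png

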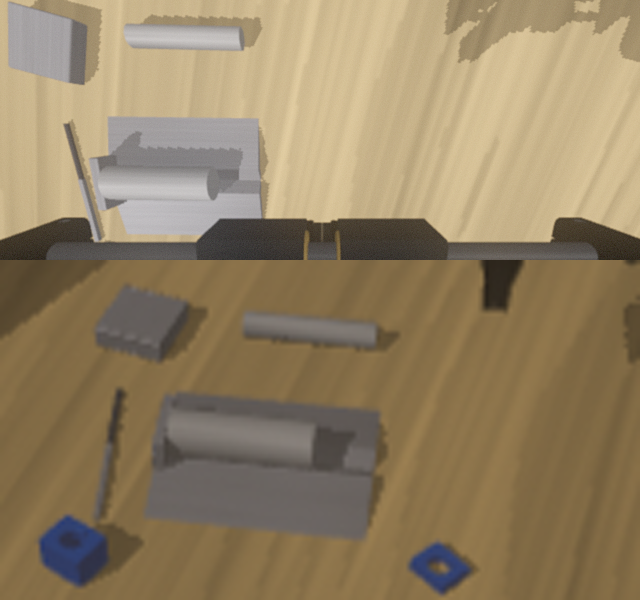

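The bar lies in the groove with its far end flush on the stop plate. That is at wrist px (98,182), and at (165,430) in the side crop. The other things near the V-block look undisturbed.

```bash
python3 -c "
from h import *
print(job.finish_job());where()"
```

```text
the job is handed in; nothing more can be done
None
the job is handed in; nothing more can be done
```

The thick silver bar is in the V-block's groove with its far end against the stop plate, and the job is handed in. It took about 13 s of robot time.

- **Rolling it in:** I pushed the bar with both spread fingers along the bench, up the +y ramp and over the crest. It seated in the groove parallel to it, with no force left on the fingers.
- **Pushing it to the stop:** With the jaws shut I slid the bar endways at about 3 N. The force then rose to about 8 N and the bar stopped moving, so I backed off and raised the arm clear.

**Last checks:**
- **Position:** The finger position at the stall puts the bar's centre about 20.6 mm along the V-block, where 20 mm is right against the stop. That uses a fingertip half-thickness I inferred from the pictures.
- **Pictures:** The final wrist and side pictures show the bar flush with the stop. The thin bar and the other things near the V-block looked undisturbed. I did not look again at the green and yellow bars, the mallet or the files to the left after the push.
- **Disagreement:** The final camera fits were less consistent. The side camera gave 18.8 mm and the scene camera 11.6 mm, with the bar turned about 3° from the groove. I put this down to poor outlines beside the stop plate and trusted the force and the pictures instead.

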